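# Turn the spoked trolley wheel until its valve is at the top

## Robot

A 6-joint arm with a two-finger parallel gripper is mounted at the origin on a cart in front of the work surface, level with it; the furniture and walls round the work are solid. World frame = base frame: x ahead of the robot, y to its left, z up, the work surface at z = 0. Lengths are in mm, angles in degrees, forces in N, time in s.
With the tool pointing down it reaches from about 350 to 975 mm from the base axis. Payload 4.9 kg.
Tool frame: the origin (TCP) lies midway between the tips of the shut fingers; the grasp point (between the pads) lies 19 mm behind it; z points along the fingers, y is the direction in which the jaws open and shut (so a half turn about z gives the same grasp; the last joint's range is limited). The gripper opens to 85 mm and grips with 20 to 120 N. Pads are 22 mm wide; open, the fingers measure 114 mm over their backs; the gripper's body (76 mm by 85 mm) begins 54 mm behind the grasp point. The pads swing forward as they close: fully open they stand 13 mm farther back than shut.
Start: joints at [57.754, 3.019, 92.412, -0, 84.569, -6.818], TCP at [268.346, 564.439, 231.304] pointing down, gripper open.
Joint ranges: [-172.51, 172.51], [-57.92, 126.97], [3.15, 148.05], [-58.71, 238.71], [5.1, 150.11], [-179.66, 179.66]. Speed limits (degrees/s): [147.25, 147.25, 180, 180, 180, 180].

## Interface

Orientations are given as a 3x3 rotation matrix whose columns are the frame's x, y, z axes.
In Python, from rig import status, capture, job, spotter gives the robot as it stands.
- The arm moves only by the tool jog_arm, never from a script. Its argument "moves" is a list that holds one entry, the list of rows, each a list of 7 numbers: the turn, a rotation vector about the tool's x, y, z in degrees, then the shift along the tool's x, y, z in mm, then the finger opening in mm, from 0 to 85.4. In form: [[[ax, ay, az, dx, dy, dz, hand], ...]]. A call has 1 to 8 rows; each row is the pose to reach, as a shift and turn from the pose commanded when the call began, along the tool's axes at that moment; what a row does not reach only later rows make up. A row lasts 1/8 s, in which the tool goes at most 62.5 mm and 10.7 degrees, less where a joint would pass 70% of its speed; a pose out of reach is approached as far as the arm can. A call with a gripper value outside its range is refused whole. The fingers move at their own pace and stop on an object; the grip force is fixed at half the most. Time passes only in rows, so rows that repeat a pose let the fingers close. It gives the time, the measured TCP pose, the force and the opening at its end, in the units of the state.
- status.sense(): the state, without advancing time (a new reading comes with each control period).
- capture(name): name is "side" or "top"; returns a dict with "img" (480x640x3 uint8, red, green, blue), "z_map" (480x640 float32, mm along the optical axis (not along the pixel's ray), 0 where there is no reading), "fx", "fy", "cx", "cy" (pixels), "view" (4x4, takes a point from world to camera coordinates). Camera axes: x right, y up, looking along -z (the intrinsics and any distortion apply to the point x, -y, -z); pixel columns grow to the right and rows downward; lengths in mm; the calibration is good to about 2 mm. A picture is of the moment at which its call begins.
- job.close_job(): hands the job in, once; it reports no verdict.
Trained networks look in a picture, given as the dict that the camera call returned (one of the last four; its "shot" number tells which), for a name from the list of things; names that differ only in an ending like _2 or _b are one class to them, and where a whole thing is asked for, a point or a joint stands for the part that bears it (a point fixed in the world has none). Each returns a list of dicts, best first, with "score" (0 to 1); they miss things now and then, are a little off and sometimes report something else, mostly with a low value. They report only what shows in the picture. A call takes as long as a camera call.
- spotter.masks_of(picture, target): "mask" (480x640 bool, what is visible of it) and "extent" ([left, top, width, height] in pixels, round what is visible of it).
The state is a dict: "time_s": time; "joint_pos": joint angles; "qd": joint speeds; "effort": joint torques, N m; "tool_pos": TCP position; "ee_rot": TCP orientation; "force": force on the tool from outside, world axes, zero at the start; "wrist_torque": the same for the moment, N m; "width": finger opening in mm.
Only numpy, scipy, OpenCV 4.12 (cv2) and the standard library are available. Lean on these libraries where they do the work, as an engineer would, in place of code of your own. Each camera call takes 0.05 s, during which the arm holds its last target.

## Task

The spoked trolley wheel on the sloping service stand has to be aired up, so its red-capped valve must come to the very top, in line with the yellow pointer. Turn the wheel round, either way, by pushing one spoke after another with the fingertips: push gently, do not pinch or force the spokes, and keep off the tyre, the rim and the valve. Leave the wheel at rest and the things around the stand where they are.

Things in the scene. Friction and masses are not known exactly. Their poses are not given: they have to be found in the camera images.
- stand: grey steel wheel stand, fixed; base plate 270 x 380 x 16 mm (x -125 to +145). Origin on the bench under the wheel's centre; x points away from the front, y to the left, z up. The wheel leans back 45 degrees: its face looks up and towards -x; its plane is spanned by the stand's y and 'up the slope' (0.707, 0, 0.707). The open side, free for fingers, is the upper half, above the bridge
- hub (a point): centre of the wheel on its axle, in the middle plane of the spokes, 150 mm above the stand's origin; axes parallel to the stand's. Behind the spokes nothing stands for 60 mm, in the upper half
- bridge (a point): middle of the upper face of the grey axle bridge: a flat bar along the stand's y that crosses in front of the wheel through the axle, 30 mm wide, 10 mm thick, its underside 36 mm and its upper face 46 mm off the spokes' middle plane (axle end 61 mm); it stands on posts at y = +-168 mm, about 180 mm high
- wheel (a joint): turn of the wheel (rad): 0 or any whole turn (6.283) = valve at the very top; grows anticlockwise seen from the front, so that the top moves to the stand's +y. Starts between 2.36 and 3.92 (valve in the lower quarter). Turns both ways for several turns with a steady drag of 0.25 N m (5 N at 50 mm from the axle); it stays where it is left and hardly coasts when pushed slowly
- spokes: the wheel's 5 straight round aluminium spokes, 10 mm thick, in one plane, from the hub (24 mm radius, reaching 34 mm to the front) to the rim; they stand at 36, 108, 180, 252 and 324 degrees from the valve. Origin at the wheel's centre, x towards the valve, z along the axle out of the wheel's face; turns with the wheel
- tyre_rim: black tyre (26 mm thick, 284 mm outer diameter), aluminium rim (inner radius 109 mm, 22 mm wide along the axle) and valve, one piece turning with the wheel; not to be touched. Origin and axes as spokes
- valve (a point): middle of the red valve cap (12 mm thick, 14 mm long), in the spokes' middle plane 85 mm from the wheel's centre, on a stem that points inward from the rim midway between two spokes; the cap's inner end is 78 mm from the centre
- top_mark (a point): point fixed to the stand where valve lies when the valve is exactly at the top: 85 mm up the slope from the wheel's centre
- pointer_tip (a point): tip of the fixed yellow pointer above the tyre, 155 mm up the slope from the wheel's centre; the pointer stands on a grey upright behind the wheel (stand x = 128 to 140 mm, 276 mm high)
- paste_jar: white plastic jar with a blue band, 58 mm wide, 72 mm high, standing loose to the left of the stand; origin under its centre; leave alone
- loupe: black eye loupe, 36 mm wide, 26 mm high, loose to the left of the stand; origin under its centre; leave alone
- tape_roll: amber tape roll, 48 mm wide, 19 mm high, lying loose to the right of the stand; origin under its centre; leave alone
- driver: small blue screwdriver, 139 mm long along its y, 17 mm high, lying loose in front of the stand; origin under its middle; leave alone

How it is judged (in metres and radians):
On the way:
1. the wheel has been turned part of the way and the fingers have come off it to take another spoke (distance of valve from where it was at the start of the episode above 0.02 m and distance between valve and top_mark above 0.03 m and contact force between the fingers and spokes below 0.05 N), for 0.1 s.
At the end, for the whole second after the job is handed in: the valve is at the top of the wheel: the middle of its cap within 13 mm (about 9 degrees) of the top mark; the wheel is at rest; the jar, loupe, tape roll and screwdriver are within 30 mm of where they began (distance between valve and top_mark below 0.013 m and velocity of joint wheel between -0.03 and 0.03 rad/s and distance of each of paste_jar, loupe, tape_roll, driver from where it was at the start of the episode below 0.03 m); the robot touches nothing.
It fails at once if the fingers or the arm push on the tyre, the rim or the valve (over 1 N) (contact force between any of the fingers, the arm and tyre_rim above 1 N).
It fails at once if the wheel is pinched or forced (over 25 N between the fingers and the spokes) (contact force between the fingers and spokes above 25 N).
It fails at once if something around the stand is moved by more than 30 mm or lifted (distance of any of paste_jar, loupe, tape_roll, driver from where it was at the start of the episode above 0.03 m).
It also fails if it takes over 56 s, if anything falls off the work surface, if the arm or the gripper's body presses on something with over 40 N, if the wrist force passes 120 N, or if a joint passes its speed limit or range.

## Working session

There is one attempt and no reset: what is moved stays moved. The work goes in short steps, Python scripts to look and compute and a tool call to move; the robot and the scene stay as the last step left them, time stands still between calls to the robot, and variables do not carry over. Pictures are saved under pics/ and viewed, and the job is handed in when it is done.

Besides the shell and the picture viewer there is one more tool, called by a JSON object that holds its "method" and its "body". jog_arm: Moves the arm, as the interface text tells. Its arguments: {"type":"object","properties":{"moves":{"type":"array","items":{"type":"array","items":{"type":"array","items":{"type":"number"}}}}},"required":["moves"]}

```bash
ls; mkdir -p pics
python3 - <<'E'
from rig import status,capture
import cv2,numpy as np
s=status.sense()
for k,v in s.items(): print(k,np.round(v,3).tolist() if not isinstance(v,dict) else v)
for n in ("side","top"):
    c=capture(n); cv2.imwrite(f"pics/{n}0.png",c["img"][:,:,::-1]); print(n,c["shot"],c["fx"],c["fy"],c["cx"],c["cy"],c["view"].round(3).tolist(),[k for k in c])
    np.savez(f"{n}0.npz",**{k:c[k] for k in("img","z_map","fx","fy","cx","cy","view")})
E
```

```text
pics
time_s 0.0
joint_pos [57.754, 3.058, 92.493, -0.001, 84.569, -6.818]
qd [-0.108, -0.026, 0.074, -0.07, 0.012, -0.009]
effort [0.001, -39.366, -37.019, 0.0, 0.007, -0.0]
tool_pos [268.021, 563.912, 230.042]
ee_rot [[-0.903, 0.429, -0.001], [0.429, 0.903, -0.002], [0.0, -0.002, -1.0]]
force [-0.095, 0.22, 0.317]
wrist_torque [-0.009, 0.009, 0.015]
width 85.455
side 1 598.5047743732458 598.5047743732458 326.8150149865205 244.49701394676114 [[0.928, -0.373, -0.016, -475.562], [0.209, 0.484, 0.849, -269.008], [-0.309, -0.791, 0.528, -1219.822], [0.0, 0.0, 0.0, 1.0]] ['img', 'z_map', 'fx', 'fy', 'cx', 'cy', 'view', 'shot']
top 2 577.4961293145849 577.4961293145849 318.444805033487 250.99476438825417 [[0.019, -0.998, 0.057, 13.516], [0.992, 0.026, 0.125, -527.883], [-0.126, 0.054, 0.99, -1229.223], [0.0, 0.0, 0.0, 1.0]] ['img', 'z_map', 'fx', 'fy', 'cx', 'cy', 'view', 'shot']
```

View pics/side0.png

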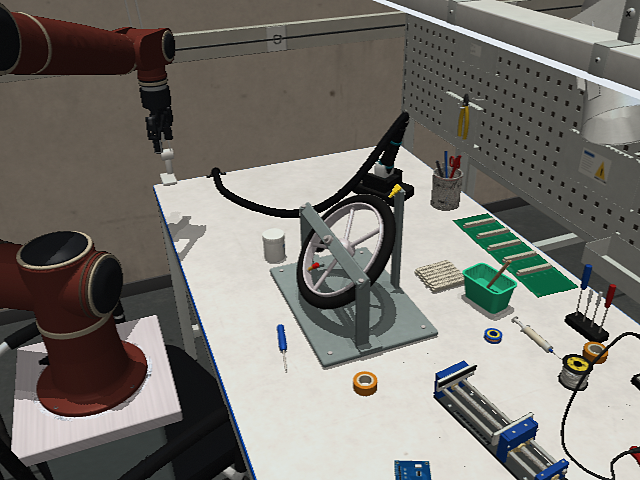

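View pics/top0.png

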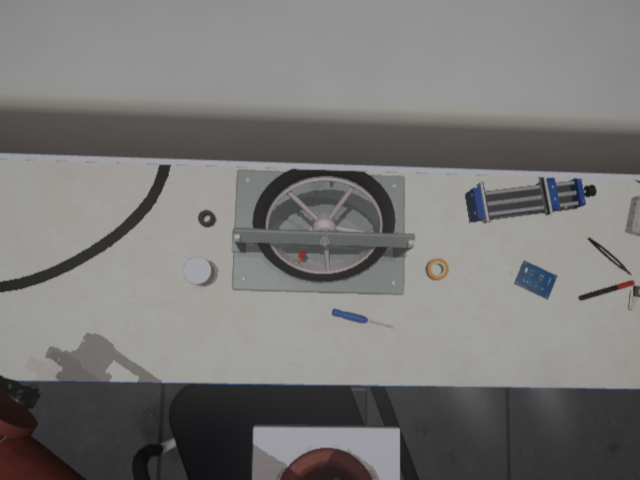

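```bash
cat > h.py <<'E'
import numpy as np,cv2
from rig import status,capture,spotter
def world(c,u,v,z=None):
    u=np.asarray(u,float);v=np.asarray(v,float)
    if z is None: z=c["z_map"][v.astype(int),u.astype(int)]
    x=(u-c["cx"])/c["fx"]*z; y=-(v-c["cy"])/c["fy"]*z
    P=np.stack([x,y,-z],-1); V=np.asarray(c["view"]); return (P-V[:3,3])@V[:3,:3]
def proj(c,P):
    V=np.asarray(c["view"]);q=np.atleast_2d(P)@V[:3,:3].T+V[:3,3]
    return np.stack([c["cx"]+c["fx"]*q[:,0]/-q[:,2],c["cy"]-c["fy"]*q[:,1]/-q[:,2]],-1)
E
cat > a.py <<'E'
from h import *
for n in("top","side"):
    c=capture(n)
    out=c["img"].copy()
    for t in("stand","tyre_rim","spokes","valve","pointer_tip","paste_jar","loupe","tape_roll","driver"):
        for m in spotter.masks_of(c,t)[:2]:
            v,u=np.nonzero(m["mask"]); z=c["z_map"][v,u]; k=z>0
            P=world(c,u[k],v[k])
            print(n,t,round(m["score"],2),m["extent"],k.sum(),np.median(P,0).round(1) if k.sum() else None)
            if t in("stand","tyre_rim","spokes") and m["score"]>.5: np.save(f"P_{n}_{t}.npy",P); cv2.imwrite(f"m_{n}_{t}.png",m["mask"]*255)
    np.savez(f"{n}1.npz",**{k:c[k] for k in("img","z_map","fx","fy","cx","cy","view")})
E
python3 a.py
```

```text
top stand 0.96 [231.7, 164.9, 185.6, 127.9] 20745 [544.8  27.9  19. ]
top tyre_rim 0.71 [254.1, 167.6, 140.5, 111.3] 5480 [578.4  29.2 177. ]
top spokes 0.71 [273.0, 185.8, 94.9, 81.6] 654 [585.8   9.3 175.5]
top spokes 0.54 [232.2, 167.2, 182.7, 124.3] 20629 [544.6  28.3  19. ]
top valve 0.67 [251.1, 171.0, 142.8, 106.0] 6056 [578.4  23.  174.8]
top pointer_tip 0.9 [231.0, 166.0, 186.7, 125.3] 20798 [544.4  27.6  19. ]
top paste_jar 0.67 [288.0, 187.6, 70.7, 79.8] 610 [590.7   8.3 174.8]
top paste_jar 0.62 [180.6, 255.5, 32.3, 29.9] 696 [476.4 277.1  70.8]
top loupe 0.67 [196.1, 211.2, 21.3, 15.0] 200 [596.1 272.6  24.1]
top tape_roll 0.69 [424.9, 255.2, 23.8, 23.4] 328 [ 499.9 -240.    17.8]
top driver 0.76 [333.6, 311.7, 34.6, 14.0] 235 [389.8 -49.6  14.6]
side stand 0.73 [268.9, 189.5, 170.7, 176.9] 16071 [543.8 -27.   21. ]
side tyre_rim 0.62 [296.6, 194.4, 102.4, 116.3] 3954 [574.8  -1.7 168.7]
side spokes 0.85 [314.7, 210.0, 63.2, 79.3] 433 [583.6  14.5 173.4]
side valve 0.66 [298.3, 192.0, 97.2, 118.1] 4272 [573.7   6.8 169.9]
side pointer_tip 0.73 [268.4, 184.0, 168.1, 184.0] 16491 [545.2 -23.6  21.2]
side paste_jar 0.59 [262.4, 229.8, 22.4, 30.3] 608 [469.7 262.5  51. ]
side tape_roll 0.66 [351.3, 371.9, 28.5, 21.1] 514 [ 495.3 -244.6   16.7]
side tape_roll 0.37 [269.9, 182.8, 167.7, 183.7] 16053 [544.  -26.8  21.4]
side driver 0.73 [276.9, 324.8, 8.9, 26.9] 187 [386.3 -52.8  14.5][ WARN:0@8.484] global loadsave.cpp:1063 imwrite_ Unsupported depth image for selected encoder is fallbacked to CV_8U.
```

```bash
cat > b.py <<'E'
from h import *
from scipy.optimize import least_squares
for n in("top","side"):
    P=np.load(f"P_{n}_stand.npy"); z0=P[(P[:,2]<24)&(P[:,2]>8)]
    print(n,"plate z",np.median(z0[:,2]))
    r=cv2.minAreaRect(z0[:,:2].astype(np.float32)); print("rect",np.round(r[0],1),np.round(r[1],1),round(r[2],2)); print(cv2.boxPoints(r).round(1).tolist())
    # bridge points: high z; expected around z= 150+46*.707
    c=np.load(f"{n}1.npz"); v,u=np.nonzero(c["z_map"]>0); Q=world(c,u,v); I=c["img"][v,u].astype(int)
    k=(np.abs(Q[:,0]-560)<200)&(np.abs(Q[:,1]-25)<220)&(Q[:,2]>40)
    Q=Q[k];I=I[k]
    dark=(I.max(1)<50); T=Q[dark]; print("tyre pts",len(T),T.min(0).round(),T.max(0).round())
    # torus fit: center, normal, with yaw: R=129 ring radius, r=13
    def res(p):
        a=p[3];ex=np.array([np.cos(a),np.sin(a),0]);nrm=(-ex+[0,0,1])/np.sqrt(2)
        d=T-p[:3];h=d@nrm;rr=np.linalg.norm(d-np.outer(h,nrm),axis=1)
        return np.hypot(rr-129,h)-13
    s=least_squares(res,[560,25,150,0],loss="soft_l1",f_scale=2); print("tyre centre",s.x[:3].round(1),"yaw",np.degrees(s.x[3]).round(2),"med",np.median(np.abs(s.fun)).round(2))
    y=(I[:,0]>150)&(I[:,1]>120)&(I[:,2]<80); 
    if y.any(): print("yellow",Q[y].mean(0).round(1),y.sum(),Q[y].min(0),Q[y].max(0))
    rd=(I[:,0]>130)&(I[:,1]<70)&(I[:,2]<70)
    if rd.any(): print("red",np.median(Q[rd],0).round(1),rd.sum())
E
python3 b.py
```

```text
top plate z 15.635671724907919
rect [575.6  22.9] [386.3 271. ] 89.71
[[439.20001220703125, -169.60000610351562], [710.2000122070312, -170.89999389648438], [712.0999755859375, 215.39999389648438], [441.1000061035156, 216.6999969482422]]
tyre pts 2932 [ 461. -114.   60.] [651. 163. 255.]
tyre centre [565.5  22.8 149.8] yaw -0.47 med 1.06
red [509.7  64.3 100.5] 18
side plate z 15.946810845178485
rect [573.   51.1] [445.8 270.7] 89.51
[[435.70001220703125, -170.60000610351562], [706.5, -173.0], [710.2999877929688, 272.79998779296875], [439.6000061035156, 275.1000061035156]]
tyre pts 2673 [ 459. -152.   40.] [703. 194. 272.]
tyre centre [563.9  25.2 149.7] yaw -0.39 med 1.28
yellow [676.4  25.5 265.8] 59 [495.71799198  11.9433893   89.15565148] [695.77319694  75.24732624 284.52635027]
red [509.9  64.  101. ] 18
```

Run:
```python
import cv2
for n,(x,y,w,h) in {"top":(220,150,210,160),"side":(255,170,200,160)}.items():
    i=cv2.imread(f"pics/{n}0.png")[y:y+h,x:x+w]; cv2.imwrite(f"pics/{n}0c.png",cv2.resize(i,None,fx=3.75,fy=3.75,interpolation=cv2.INTER_CUBIC))
```

```text
(no output)
```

View pics/top0c.png

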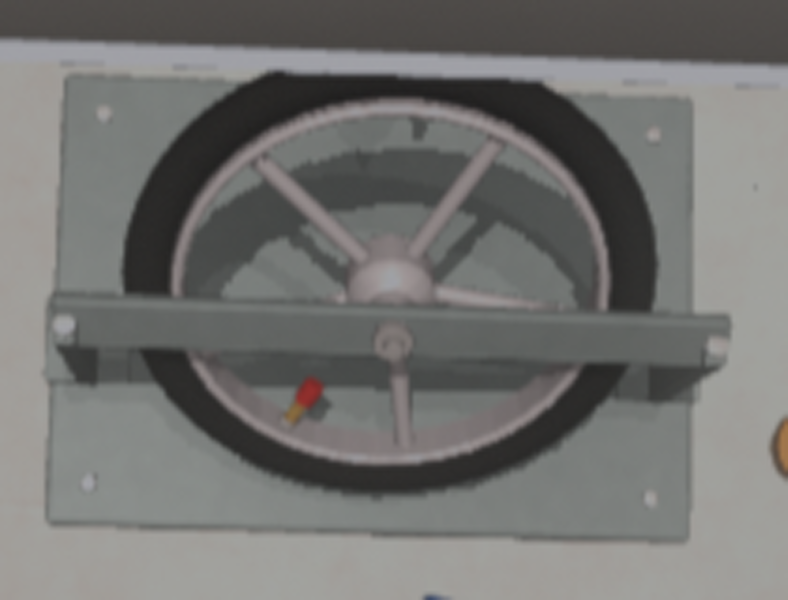

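View pics/side0c.png

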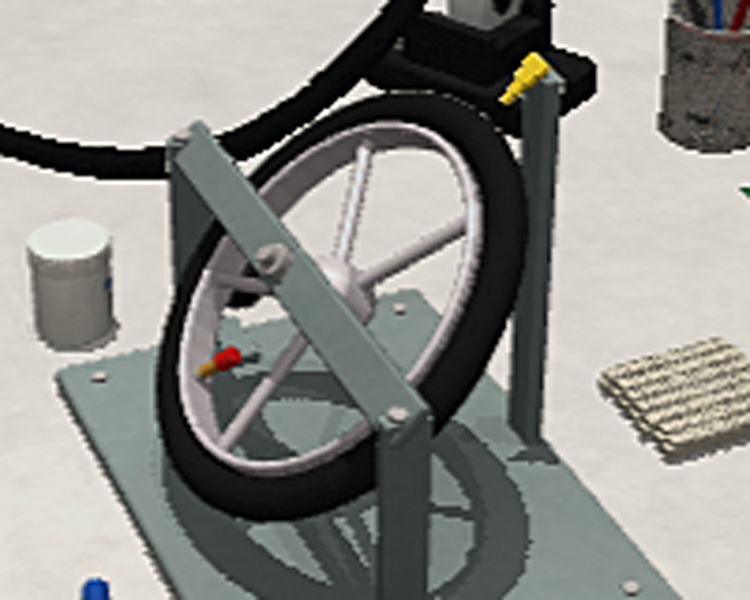

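```bash
cat > k.py <<'E'
import numpy as np,json,os
from scipy.spatial.transform import Rotation as Ro
H=np.array([564.7,24,150.]);q=np.sqrt(.5);U=np.array([q,0,q]);Y=np.array([0,1.,0]);N=np.array([-q,0,q])
a=np.radians(25);RT=np.array([[-np.cos(a),0,np.sin(a)],[0,1,0],[-np.sin(a),0,-np.cos(a)]])
F="cmd.json"
def load():
    d=json.load(open(F));return np.array(d["R"]),np.array(d["p"])
def save(R,p): json.dump({"R":np.array(R).tolist(),"p":np.array(p).tolist()},open(F,"w"))
if not os.path.exists(F):
    from rig import status
    save(status.sense()["ee_rot"],[268.346,564.439,231.304])
def P(u,y,depth=12): # finger axis crosses wheel plane at u,y
    return H+u*U+y*Y+RT[:,2]*depth/np.cos(np.radians(20))
def row(R,p,nd=1):
    R0,p0=load();return np.r_[Ro.from_matrix(R0.T@R).as_rotvec(degrees=True),R0.T@(p-p0)].round(nd)
def did(r):
    R0,p0=load();R=R0@Ro.from_rotvec(r[:3],degrees=True).as_matrix();p=p0+R0@np.array(r[3:6]);save(R,p)
    from rig import status
    s=status.sense();m=np.array(s["tool_pos"]);print("t",s["time_s"],"cmd",p.round(1),"meas",m.round(1),"F",np.round(s["force"],1),"w",s["width"],"roterr",np.degrees(np.linalg.norm(Ro.from_matrix(R.T@np.array(s["ee_rot"])).as_rotvec())).round(2))
    d=m-H-RT[:,2]*((m-H)@N)/(RT[:,2]@N); print("finger at u,y,n:",(d@U).round(1),(d@Y).round(1),((m-H)@N).round(1))
def c(s,rho,clear=0,hy=14.5,hx=11.7):
    s=np.radians(s);off=5+hy*abs(np.cos(s))+hx*abs(np.sin(s))+clear
    return np.cos(s)*rho-np.sin(s)*off, np.sin(s)*rho+np.cos(s)*off
E
python3 - <<'E'
from k import *
R0,p0=load();print(R0.round(4))
h=P(59,4)-RT[:,2]*110
print(h,row(RT,h), row(RT,[330,420,330]),row(RT,[450,220,330]))
E
```

```text
[[-0.9031  0.4294 -0.    ]
 [ 0.4294  0.9031  0.    ]
 [ 0.      0.     -1.    ]]
[565.32818282  28.         279.83948544] [  -5.5  -24.6  -25.  -498.5 -357.   -48.5] [  -5.5  -24.6  -25.  -117.7 -104.   -98.7] [  -5.5  -24.6  -25.  -311.9 -233.1  -98.7]
```

{"method": "jog_arm", "body": {"moves": [[[0,0,0,-20,-20,-45,40],[-0.7,-3.1,-3.1,-60,-52,-80,0],[-1.4,-6.2,-6.2,-95,-80,-99,0],[-2.1,-9.3,-9.4,-130,-106,-99,0],[-2.8,-12.4,-12.5,-165,-130,-99,0],[-3.5,-15.5,-15.6,-200,-155,-99,0],[-4.2,-18.6,-18.8,-235,-180,-99,0],[-4.9,-21.7,-21.9,-265,-200,-99,0]]]}}

```text
time_s: 2.1
tool_pos: [422.3, 268.8, 330.6]
ee_rot: [[-0.924, 0.053, 0.378], [0.053, 0.999, -0.01], [-0.378, 0.011, -0.926]]
force: [0.2, -0.2, -0.5]
width: -0.0
```

Run:
```python
from k import *
did([-4.9, -21.7, -21.9, -265, -200, -99])
h=P(59,4)-RT[:,2]*110
print(row(RT,h),row(RT,P(59,4)))
```

```text
t 2.1 cmd [421.8 270.  330.3] meas [422.3 268.8 330.6] F [ 0.2 -0.2 -0.5] w -0.035277366889796984 roterr 0.17
finger at u,y,n: -56.1 244.8 228.4
[  -0.7   -2.9   -3.1 -127.  -234.4  103.3] [  -0.7   -2.9   -3.1 -132.5 -232.9  213.2]
```

{"method": "jog_arm", "body": {"moves": [[[-0.1,-0.5,-0.5,-18,-34,8,0],[-0.3,-1.2,-1.3,-45,-84,25,0],[-0.5,-2.0,-2.0,-72,-134,45,0],[-0.6,-2.5,-2.6,-98,-180,70,0],[-0.7,-2.9,-3.1,-117,-216,92,0],[-0.7,-2.9,-3.1,-127,-234.4,103.3,0],[-0.7,-2.9,-3.1,-127,-234.4,103.3,0],[-0.7,-2.9,-3.1,-127,-234.4,103.3,0]]]}}

```text
time_s: 3.1
tool_pos: [565.2, 28.4, 280.2]
ee_rot: [[-0.906, -0.0, 0.423], [0.0, 1.0, 0.001], [-0.423, 0.001, -0.906]]
force: [0.3, -0.4, 1.1]
width: -0.3
```

```bash
cat > look.py <<'E'
import sys
from h import *; from k import *
def wheel(c):
    v,u=np.nonzero(c["z_map"]>0);I=c["img"][v,u].astype(int);Q=world(c,u,v)
    d=Q-H;k=(I[:,0]>1.8*I[:,1])&(I[:,0]>1.8*I[:,2])&(I[:,0]>90)&(np.abs(d@N)<20)&(np.hypot(d@U,d@Y)<100)&(np.hypot(d@U,d@Y)>65)
    if k.sum()<3: return None
    m=np.median(d[k],0);return k.sum(),(m@U).round(1),(m@Y).round(1),np.degrees(np.arctan2(m@Y,m@U)).round(1)
tag=sys.argv[1]
for n in sys.argv[2:]:
    c=capture(n);print(n,"valve n,u,y,deg",wheel(c))
    x,y,w,h=(220,130,210,160) if n=="top" else (240,110,210,200)
    if n=="side": x,y,w,h=(235,160,210,160)
    cv2.imwrite(f"pics/{n}{tag}.png",cv2.resize(c["img"][y:y+h,x:x+w,::-1],None,fx=3.7,fy=3.7,interpolation=cv2.INTER_CUBIC))
E
python3 - <<'E'
from k import *
did([-0.7, -2.9, -3.1, -127, -234.4, 103.3])
print(row(RT,P(59,4)))
E
python3 look.py 1 side top
```

```text
t 3.1 cmd [565.3  28.  279.9] meas [565.2  28.4 280.2] F [ 0.3 -0.4  1.1] w -0.3163529748721014 roterr 0.03
finger at u,y,n: 59.0 4.4 91.8
[ 0.0e+00  0.0e+00 -0.0e+00  1.0e-01  0.0e+00  1.1e+02]
side valve n,u,y,deg (np.int64(29), np.float64(-74.0), np.float64(38.2), np.float64(152.7))
top valve n,u,y,deg None
```

View pics/side1.png

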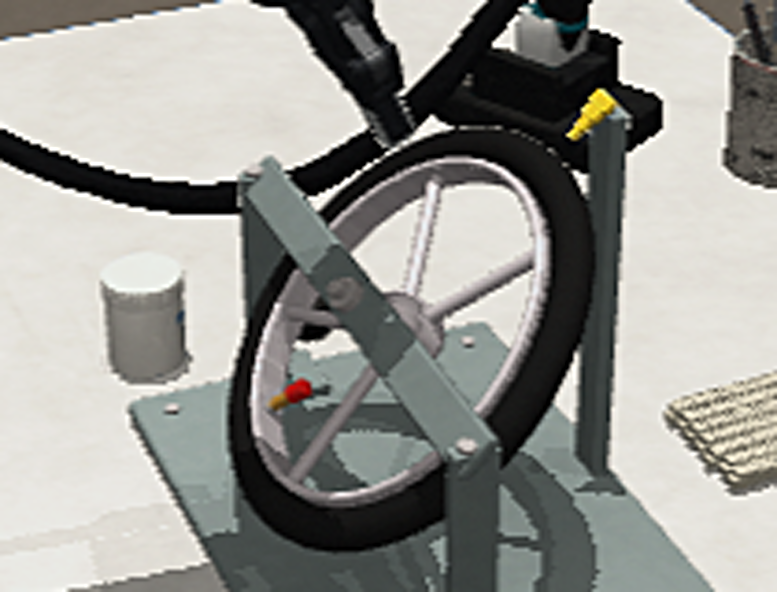

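View pics/top1.png

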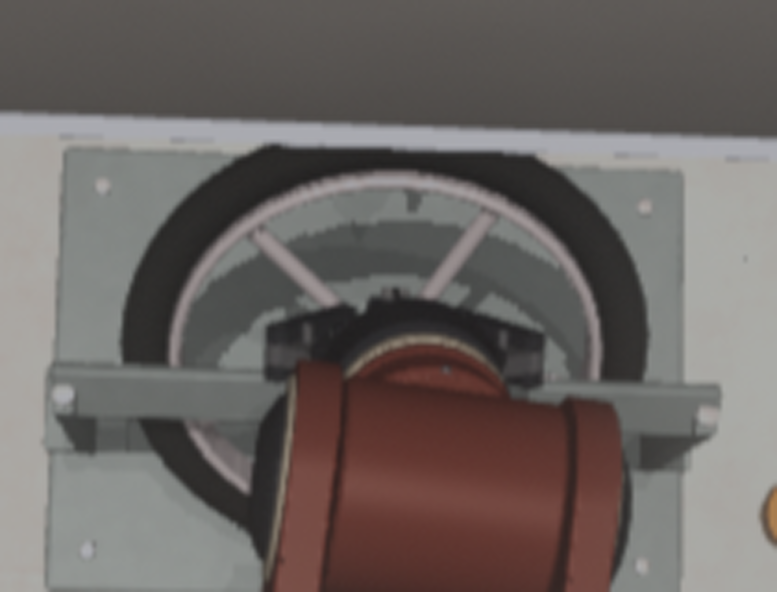

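{"method": "jog_arm", "body": {"moves": [[[0,0,0,0,0,20,0],[0,0,0,0,0,45,0],[0,0,0,0,0,70,0],[0,0,0,0,0,90,0],[0,0,0,0,0,103,0],[0,0,0,0,0,110,0],[0,0,0,0,0,110,0]]]}}

```text
time_s: 4.08
tool_pos: [611.9, 28.2, 180.3]
ee_rot: [[-0.906, -0.0, 0.423], [-0.0, 1.0, 0.0], [-0.423, 0.0, -0.906]]
force: [-1.1, -0.3, 1.0]
width: 0.1
```

```bash
python3 - <<'E'
from k import *
did([0,0,0,0,0,110])
print("contact pt",c(-28,50),c(-28,54))
E
python3 look.py 2 side
```

```text
t 4.075 cmd [611.9  28.  180.2] meas [611.9  28.2 180.3] F [-1.1 -0.3  1. ] w 0.0997550015899773 roterr 0.02
finger at u,y,n: 59.1 4.2 -11.9
contact pt (np.float64(55.083981372595986), np.float64(-2.9048218253899982)) (np.float64(58.6157717440317), np.float64(-4.7827080765335594))
side valve n,u,y,deg (np.int64(31), np.float64(-74.7), np.float64(38.8), np.float64(152.6))
```

View pics/side2.png

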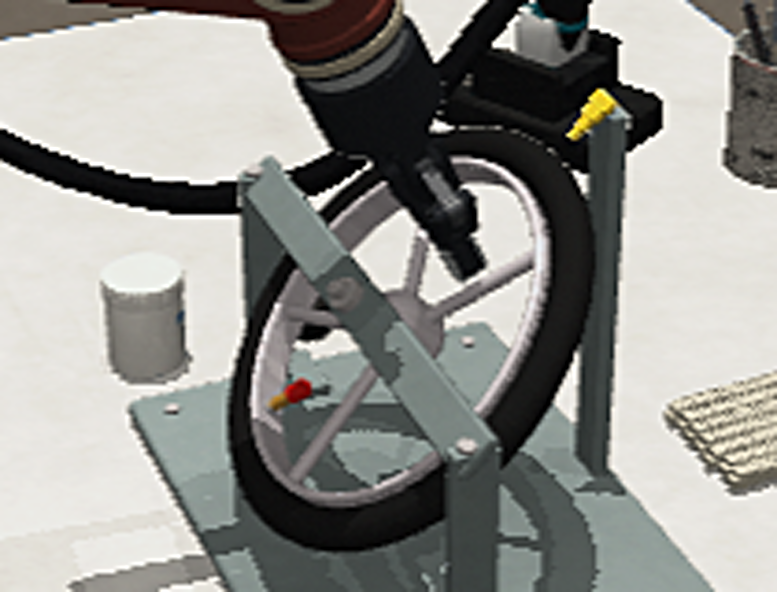

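```bash
cat > plan.py <<'E'
import sys
from k import *
s0,s1,ds,r0,r1=map(float,sys.argv[1:6])
n=int(round(abs(s1-s0)/ds))
for i,s in enumerate(np.linspace(s0,s1,n+1)):
    u,y=c(s,r0+(r1-r0)*i/n); print(round(s,1),"u,y",round(u,1),round(y,1),"corner r",np.round(np.hypot(u+11.7,abs(y)+14.5),1),"row",row(RT,P(u,y))[3:].tolist())
E
python3 plan.py -24 -76 3.25 53 60
```

```text
-24.0 u,y 57.8 -0.5 corner r 71.1 row [1.2, -4.5, 0.4]
-27.2 u,y 58.2 -3.8 corner r 72.2 row [0.8, -7.8, 0.3]
-30.5 u,y 58.3 -7.2 corner r 73.3 row [0.7, -11.1, 0.2]
-33.8 u,y 58.2 -10.6 corner r 74.3 row [0.8, -14.6, 0.3]
-37.0 u,y 57.9 -14.1 corner r 75.3 row [1.0, -18.1, 0.4]
-40.2 u,y 57.4 -17.6 corner r 76.2 row [1.6, -21.6, 0.6]
-43.5 u,y 56.6 -21.2 corner r 77.0 row [2.3, -25.2, 0.8]
-46.8 u,y 55.5 -24.8 corner r 77.8 row [3.3, -28.8, 1.2]
-50.0 u,y 54.2 -28.3 corner r 78.5 row [4.6, -32.3, 1.7]
-53.2 u,y 52.5 -31.8 corner r 79.2 row [6.1, -35.8, 2.2]
-56.5 u,y 50.6 -35.3 corner r 79.8 row [7.9, -39.3, 2.9]
-59.8 u,y 48.5 -38.7 corner r 80.3 row [9.9, -42.6, 3.6]
-63.0 u,y 46.1 -41.9 corner r 80.7 row [12.2, -45.9, 4.4]
-66.2 u,y 43.4 -45.0 corner r 81.1 row [14.7, -49.0, 5.3]
-69.5 u,y 40.4 -48.0 corner r 81.4 row [17.5, -52.0, 6.3]
-72.8 u,y 37.2 -50.8 corner r 81.6 row [20.5, -54.8, 7.4]
-76.0 u,y 33.8 -53.4 corner r 81.7 row [23.7, -57.4, 8.6]
```

First half of the push, slowly, to see the contact force.

{"method": "jog_arm", "body": {"moves": [[[0,0,0,1,-2.5,0.3,0],[0,0,0,1,-5,0.3,0],[0,0,0,0.8,-7.5,0.3,0],[0,0,0,0.7,-10,0.2,0],[0,0,0,0.7,-12.5,0.2,0],[0,0,0,0.8,-15,0.3,0],[0,0,0,1,-18,0.4,0],[0,0,0,1.6,-21.6,0.6,0]]]}}

```text
time_s: 5.12
tool_pos: [610.6, 7.5, 178.7]
ee_rot: [[-0.906, -0.0, 0.423], [0.001, 1.0, 0.003], [-0.423, 0.003, -0.906]]
force: [1.0, 5.3, -0.9]
width: 0.2
```

```bash
python3 - <<'E'
from k import *
did([0,0,0,1.6,-21.6,.6])
E
python3 look.py 3 side; python3 plan.py -43.5 -76 3.25 57 60
```

```text
t 5.125 cmd [610.7   6.4 178.9] meas [610.6   7.5 178.7] F [ 1.   5.3 -0.9] w 0.18367719260161894 roterr 0.15
finger at u,y,n: 57.1 -16.5 -12.2
side valve n,u,y,deg (np.int64(29), np.float64(-69.4), np.float64(47.1), np.float64(145.8))
-43.5 u,y 57.6 -22.1 corner r 78.4 row [-0.2, -4.5, -0.1]
-46.8 u,y 56.3 -25.7 corner r 79.0 row [0.9, -8.1, 0.3]
-50.0 u,y 54.9 -29.2 corner r 79.6 row [2.3, -11.5, 0.8]
-53.2 u,y 53.1 -32.6 corner r 80.1 row [4.0, -15.0, 1.4]
-56.5 u,y 51.1 -36.0 corner r 80.6 row [5.9, -18.4, 2.1]
-59.8 u,y 48.8 -39.2 corner r 80.9 row [8.0, -21.6, 2.9]
-63.0 u,y 46.3 -42.4 corner r 81.3 row [10.4, -24.8, 3.7]
-66.2 u,y 43.5 -45.4 corner r 81.5 row [13.0, -27.8, 4.7]
-69.5 u,y 40.5 -48.3 corner r 81.6 row [15.8, -30.7, 5.7]
-72.8 u,y 37.3 -50.9 corner r 81.7 row [18.9, -33.3, 6.8]
-76.0 u,y 33.8 -53.4 corner r 81.7 row [22.1, -35.8, 8.0]
```

```bash
sed -i 's/hy=14.5,hx=11.7/hy=10,hx=9/' k.py; python3 plan.py -36 -79.5 2.9 58 60
```

```text
-36.0 u,y 57.7 -19.2 corner r 77.2 row [-0.4, -1.6, -0.2]
-38.9 u,y 56.8 -22.2 corner r 77.7 row [0.5, -4.6, 0.1]
-41.8 u,y 55.7 -25.1 corner r 78.2 row [1.5, -7.5, 0.5]
-44.7 u,y 54.5 -28.0 corner r 78.6 row [2.7, -10.4, 0.9]
-47.6 u,y 53.0 -30.8 corner r 79.0 row [4.0, -13.2, 1.4]
-50.5 u,y 51.4 -33.6 corner r 79.4 row [5.5, -16.0, 2.0]
-53.4 u,y 49.7 -36.4 corner r 79.7 row [7.2, -18.8, 2.6]
-56.3 u,y 47.7 -39.0 corner r 80.0 row [9.1, -21.4, 3.3]
-59.2 u,y 45.6 -41.6 corner r 80.2 row [11.1, -24.0, 4.0]
-62.1 u,y 43.3 -44.1 corner r 80.3 row [13.2, -26.5, 4.8]
-65.0 u,y 40.8 -46.4 corner r 80.4 row [15.5, -28.8, 5.6]
-67.9 u,y 38.2 -48.7 corner r 80.5 row [18.0, -31.1, 6.5]
-70.8 u,y 35.5 -50.8 corner r 80.5 row [20.6, -33.2, 7.4]
-73.7 u,y 32.5 -52.7 corner r 80.5 row [23.3, -35.1, 8.4]
-76.6 u,y 29.5 -54.5 corner r 80.4 row [26.2, -36.9, 9.5]
-79.5 u,y 26.3 -56.1 corner r 80.2 row [29.1, -38.5, 10.6]
```

{"method": "jog_arm", "body": {"moves": [[[0,0,0,0,-2.5,0,0],[0,0,0,0.5,-5,0.1,0],[0,0,0,1.5,-7.5,0.5,0],[0,0,0,2.7,-10.4,0.9,0],[0,0,0,4,-13.2,1.4,0],[0,0,0,5.5,-16,2,0],[0,0,0,7.2,-18.8,2.6,0],[0,0,0,9.1,-21.4,3.3,0]]]}}

```text
time_s: 6.18
tool_pos: [603.9, -15.2, 172.3]
ee_rot: [[-0.906, 0.0, 0.423], [0.0, 1.0, 0.0], [-0.423, 0.0, -0.906]]
force: [2.0, 4.5, 0.1]
width: 0.3
```

```bash
python3 - <<'E'
from k import *
did([0,0,0,9.1,-21.4,3.3])
E
python3 look.py 4 side; python3 plan.py -56.3 -75 2.9 59 60
```

```text
t 6.175 cmd [603.8 -15.  172.1] meas [603.9 -15.2 172.3] F [2.  4.5 0.1] w 0.3293747866210418 roterr 0.04
finger at u,y,n: 47.8 -39.2 -12.0
side valve n,u,y,deg (np.int64(28), np.float64(-47.2), np.float64(66.1), np.float64(125.5))
-56.3 u,y 47.7 -39.1 corner r 80.0 row [-0.1, -0.1, -0.1]
-59.4 u,y 45.5 -41.9 corner r 80.3 row [2.1, -2.9, 0.7]
-62.5 u,y 43.0 -44.5 corner r 80.5 row [4.4, -5.5, 1.6]
-65.6 u,y 40.3 -47.1 corner r 80.6 row [6.9, -8.1, 2.5]
-68.8 u,y 37.5 -49.5 corner r 80.7 row [9.6, -10.5, 3.5]
-71.9 u,y 34.4 -51.7 corner r 80.7 row [12.4, -12.7, 4.5]
-75.0 u,y 31.3 -53.7 corner r 80.6 row [15.4, -14.7, 5.6]
```

{"method": "jog_arm", "body": {"moves": [[[0,0,0,2.1,-2.9,0.7,0],[0,0,0,4.4,-5.5,1.6,0],[0,0,0,6.9,-8.1,2.5,0],[0,0,0,9.6,-10.5,3.5,0],[0,0,0,12.4,-12.7,4.5,0],[0,0,0,15.4,-14.7,5.6,0],[0,0,0,17,-15.6,6.1,0],[0,0,0,17,-15.6,6.1,0]]]}}

```text
time_s: 7.22
tool_pos: [591.4, -31.2, 159.8]
ee_rot: [[-0.905, 0.001, 0.424], [0.0, 1.0, -0.001], [-0.424, -0.001, -0.905]]
force: [4.6, 3.1, 0.3]
width: 0.2
```

```bash
python3 - <<'E'
from k import *
did([0,0,0,17,-15.6,6.1])
E
python3 look.py 5 side
```

```text
t 7.225 cmd [591.  -30.6 159.4] meas [591.4 -31.2 159.8] F [4.6 3.1 0.3] w 0.18405089801651037 roterr 0.12
finger at u,y,n: 30.2 -55.2 -12.0
side valve n,u,y,deg None
```

Run:
```python
from k import *
print(row(RT,P(36,-52)),row(RT,P(36,-52)-RT[:,2]*60),row(RT,P(50,27)-RT[:,2]*70))
```

```text
[ 0.   0.  -0.  -6.   2.6 -2.1] [  0.    0.   -0.   -6.1   2.6 -62.1] [  0.    0.   -0.  -19.2  81.6 -76.9]
```

{"method": "jog_arm", "body": {"moves": [[[0,0,0,-3,1.3,-1,0],[0,0,0,-6,2.6,-2.1,0],[0,0,0,-6,2.6,-22,0],[0,0,0,-6,2.6,-55,0],[0,0,0,-6,10,-77,0],[0,0,0,-13,45,-77,0],[0,0,0,-19,75,-77,0],[0,0,0,-19,81.6,-77,0]]]}}

```text
time_s: 8.28
tool_pos: [575.7, 52.1, 237.5]
ee_rot: [[-0.906, -0.002, 0.423], [-0.002, 1.0, 0.0], [-0.423, -0.0, -0.906]]
force: [-0.5, 0.4, 0.7]
width: 0.3
```

```bash
python3 - <<'E'
from k import *
did([0,0,0,-19,81.6,-77])
E
python3 look.py 6 side top
```

```text
t 8.275 cmd [575.6  51.  237.2] meas [575.7  52.1 237.5] F [-0.5  0.4  0.7] w 0.28240563389699214 roterr 0.13
finger at u,y,n: 50.0 28.1 54.1
side valve n,u,y,deg None
top valve n,u,y,deg None
```

View pics/side6.png

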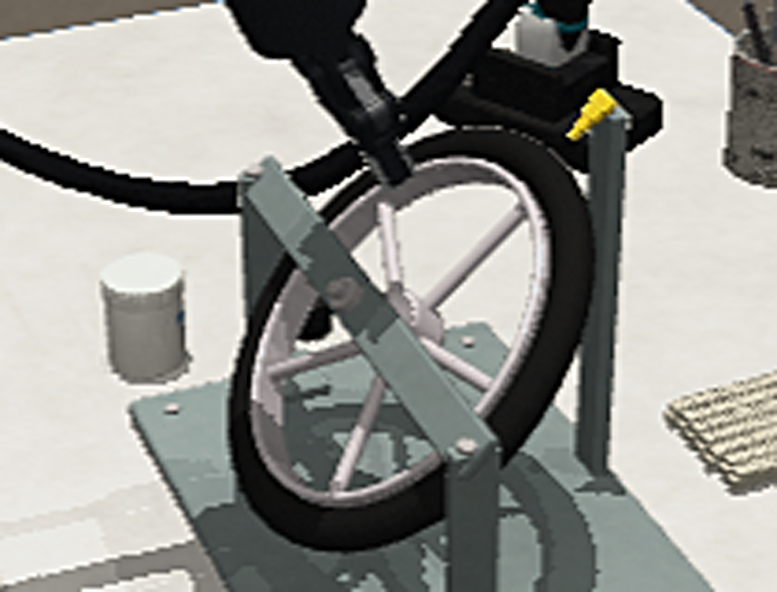

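View pics/top6.png

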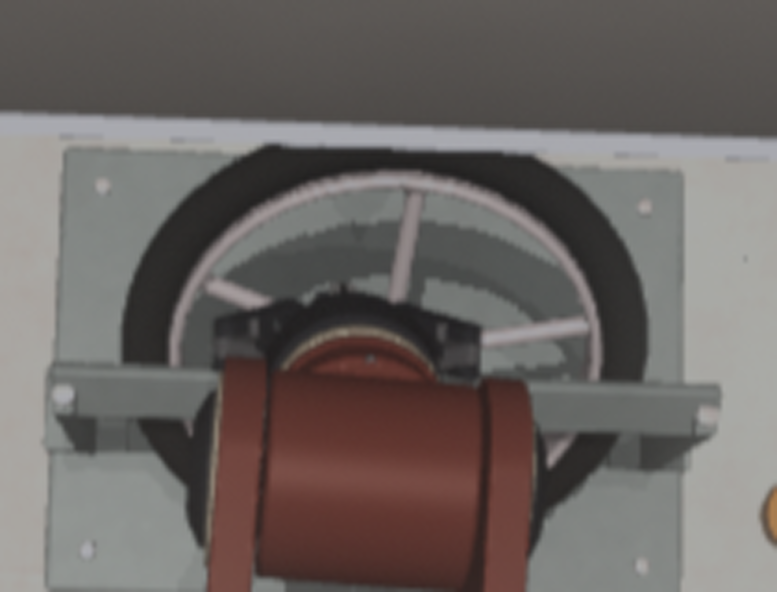

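```bash
cat > ray.py <<'E'
from h import *; from k import *
def ang(n,px,crop=True,tag=None):
    c=np.load(f"{n}0.npz")
    o=(220,130) if n=="top" else (235,160)
    for x,y in px:
        u,v=x/3.7+o[0],y/3.7+o[1]
        a=world(c,u,v,1.);b=world(c,u,v,1000.);t=((H-a)@N)/((b-a)@N);p=a+t*(b-a)-H
        print(n,(x,y),"u,y",(p@U).round(1),(p@Y).round(1),"deg",np.degrees(np.arctan2(p@Y,p@U)).round(1))
E
python3 -c "
from ray import *
ang('top',[(412,190),(586,325),(212,286)]);ang('side',[(387,205),(525,210),(488,385),(272,372),(340,487)])"; python3 plan.py 0 -75 2.9 52 60|head -3; python3 -c "
from k import *;print(row(RT,P(*c(-4,52,9))),c(-4,52,9))"
```

```text
top (412, 190) u,y 101.4 -9.7 deg -5.5
top (586, 325) u,y 21.5 -108.6 deg -78.8
top (212, 286) u,y 39.1 91.4 deg 66.8
side (387, 205) u,y 44.7 95.9 deg 65.0
side (525, 210) u,y 105.0 -12.9 deg -7.0
side (488, 385) u,y 20.2 -91.9 deg -77.6
side (272, 372) u,y -81.8 72.9 deg 138.3
side (340, 487) u,y -87.6 -52.7 deg -148.9
0.0 u,y 52.0 15.0 corner r 70.2 row [-2.1, -12.0, 69.4]
-2.9 u,y 53.0 12.8 corner r 70.2 row [-3.0, -14.2, 69.1]
-5.8 u,y 53.9 10.5 corner r 70.2 row [-3.9, -16.5, 68.7]
[ 0.   0.  -0.  -3.6 -6.1 68.9] (np.float64(53.589580441391874), np.float64(20.91617936697117))
```

{"method": "jog_arm", "body": {"moves": [[[0,0,0,-3,-4,8,0],[0,0,0,-3,-4,28,0],[0,0,0,-3,-4,48,0],[0,0,0,-3,-4,62,0],[0,0,0,-3,-4,69.2,0],[0,0,0,-3,-4,69.2,0]]]}}

```text
time_s: 9.12
tool_pos: [607.5, 46.7, 175.2]
ee_rot: [[-0.907, 0.001, 0.422], [0.001, 1.0, 0.0], [-0.422, 0.0, -0.907]]
force: [0.4, 0.0, 0.0]
width: 0.1
```

```bash
python3 - <<'E'
from k import *
did([0,0,0,-3,-4,69.2])
E
python3 plan.py 0 -75 3 52 60
```

```text
t 9.125 cmd [607.6  47.  175.8] meas [607.5  46.7 175.2] F [0.4 0.  0. ] w 0.10554175348951729 roterr 0.06
finger at u,y,n: 52.6 22.7 -12.5
0.0 u,y 52.0 15.0 corner r 70.2 row [0.9, -8.0, 0.2]
-3.0 u,y 53.1 12.7 corner r 70.2 row [-0.1, -10.3, -0.2]
-6.0 u,y 54.0 10.3 corner r 70.2 row [-1.0, -12.7, -0.5]
-9.0 u,y 54.9 7.8 corner r 70.2 row [-1.8, -15.2, -0.8]
-12.0 u,y 55.6 5.2 corner r 70.1 row [-2.4, -17.8, -1.0]
-15.0 u,y 56.2 2.5 corner r 70.0 row [-3.0, -20.5, -1.2]
-18.0 u,y 56.6 -0.2 corner r 69.9 row [-3.4, -23.2, -1.4]
-21.0 u,y 56.9 -3.0 corner r 70.8 row [-3.7, -26.0, -1.5]
-24.0 u,y 57.1 -5.9 corner r 71.8 row [-3.8, -28.9, -1.5]
-27.0 u,y 57.1 -8.9 corner r 72.6 row [-3.8, -31.9, -1.5]
-30.0 u,y 56.9 -11.9 corner r 73.5 row [-3.7, -34.9, -1.5]
-33.0 u,y 56.5 -14.9 corner r 74.3 row [-3.3, -37.9, -1.3]
-36.0 u,y 56.0 -18.0 corner r 75.1 row [-2.8, -40.9, -1.2]
-39.0 u,y 55.2 -21.0 corner r 75.8 row [-2.1, -44.0, -0.9]
-42.0 u,y 54.3 -24.1 corner r 76.5 row [-1.3, -47.1, -0.6]
-45.0 u,y 53.2 -27.1 corner r 77.1 row [-0.2, -50.1, -0.2]
-48.0 u,y 51.9 -30.2 corner r 77.7 row [1.0, -53.1, 0.2]
-51.0 u,y 50.4 -33.1 corner r 78.2 row [2.5, -56.1, 0.8]
-54.0 u,y 48.6 -36.1 corner r 78.7 row [4.1, -59.0, 1.3]
-57.0 u,y 46.7 -38.9 corner r 79.2 row [5.9, -61.9, 2.0]
-60.0 u,y 44.6 -41.7 corner r 79.5 row [7.9, -64.7, 2.7]
-63.0 u,y 42.3 -44.3 corner r 79.9 row [10.0, -67.3, 3.5]
-66.0 u,y 39.8 -46.9 corner r 80.1 row [12.4, -69.9, 4.4]
-69.0 u,y 37.1 -49.3 corner r 80.4 row [14.9, -72.3, 5.3]
-72.0 u,y 34.3 -51.6 corner r 80.5 row [17.6, -74.6, 6.2]
-75.0 u,y 31.3 -53.7 corner r 80.6 row [20.4, -76.7, 7.3]
```

{"method": "jog_arm", "body": {"moves": [[[0,0,0,0,-4,0,0],[0,0,0,0,-7,0,0],[0,0,0,-0.4,-10,-0.2,0],[0,0,0,-1,-12.7,-0.5,0],[0,0,0,-1.8,-15.2,-0.8,0],[0,0,0,-2.4,-17.8,-1,0],[0,0,0,-3,-20.5,-1.2,0],[0,0,0,-3.5,-24,-1.4,0]]]}}

```text
time_s: 10.12
tool_pos: [609.4, 24.3, 177.6]
ee_rot: [[-0.907, -0.001, 0.421], [0.001, 1.0, 0.003], [-0.421, 0.003, -0.907]]
force: [1.6, 4.9, -2.4]
width: -0.4
```

```bash
python3 - <<'E'
from k import *
did([0,0,0,-3.5,-24,-1.4])
E
python3 plan.py -22 -75 3.5 54 60
```

```text
t 10.125 cmd [610.2  23.  178.5] meas [609.4  24.3 177.6] F [ 1.6  4.9 -2.4] w -0.4306913840117637 roterr 0.21
finger at u,y,n: 55.6 0.3 -12.1
-22.0 u,y 56.7 -3.9 corner r 70.8 row [0.0, -2.9, 0.0]
-25.5 u,y 56.8 -7.3 corner r 71.9 row [-0.1, -6.3, -0.0]
-29.1 u,y 56.7 -10.8 corner r 72.9 row [0.0, -9.8, -0.0]
-32.6 u,y 56.3 -14.3 corner r 73.9 row [0.3, -13.3, 0.1]
-36.1 u,y 55.7 -17.9 corner r 74.8 row [0.9, -16.9, 0.3]
-39.7 u,y 54.9 -21.5 corner r 75.7 row [1.7, -20.5, 0.6]
-43.2 u,y 53.7 -25.2 corner r 76.5 row [2.8, -24.2, 1.0]
-46.7 u,y 52.3 -28.7 corner r 77.3 row [4.1, -27.7, 1.5]
-50.3 u,y 50.6 -32.3 corner r 77.9 row [5.7, -31.3, 2.1]
-53.8 u,y 48.7 -35.8 corner r 78.6 row [7.5, -34.7, 2.7]
-57.3 u,y 46.4 -39.1 corner r 79.1 row [9.6, -38.1, 3.5]
-60.9 u,y 43.9 -42.4 corner r 79.6 row [12.0, -41.4, 4.4]
-64.4 u,y 41.1 -45.5 corner r 79.9 row [14.6, -44.5, 5.3]
-67.9 u,y 38.1 -48.4 corner r 80.3 row [17.5, -47.4, 6.3]
-71.5 u,y 34.8 -51.2 corner r 80.5 row [20.6, -50.2, 7.5]
-75.0 u,y 31.3 -53.7 corner r 80.6 row [23.9, -52.7, 8.7]
```

{"method": "jog_arm", "body": {"moves": [[[0,0,0,0,-3,0,0],[0,0,0,0,-6.3,0,0],[0,0,0,0,-9.8,0,0],[0,0,0,0.3,-13.3,0.1,0],[0,0,0,0.9,-16.9,0.3,0],[0,0,0,1.7,-20.5,0.6,0],[0,0,0,2.8,-24.2,1,0],[0,0,0,4.1,-27.7,1.5,0]]]}}

```text
time_s: 11.12
tool_pos: [607.5, -3.8, 175.9]
ee_rot: [[-0.906, -0.0, 0.424], [0.001, 1.0, 0.002], [-0.424, 0.003, -0.906]]
force: [1.4, 4.4, -0.3]
width: 0.1
```

{"method": "jog_arm", "body": {"moves": [[[0,0,0,1.6,-3.5,0.6,0],[0,0,0,3.4,-7,1.2,0],[0,0,0,5.5,-10.4,2,0],[0,0,0,7.9,-13.7,2.9,0],[0,0,0,10.5,-16.8,3.8,0],[0,0,0,13.4,-19.7,4.8,0],[0,0,0,16.5,-22.5,6,0],[0,0,0,16.5,-22.5,6,0]]]}}

```text
time_s: 12.12
tool_pos: [595.2, -27.2, 163.6]
ee_rot: [[-0.905, 0.0, 0.425], [0.001, 1.0, 0.0], [-0.425, 0.001, -0.905]]
force: [4.1, 2.2, -0.8]
width: -0.0
```

```bash
python3 - <<'E'
from k import *
did([0,0,0,4.1,-27.7,1.5])
did([0,0,0,16.5,-22.5,6])
E
python3 look.py 7 side
```

```text
t 12.125 cmd [607.1  -4.7 175.4] meas [595.2 -27.2 163.6] F [ 4.1  2.2 -0.8] w -0.02059899907976225 roterr 0.11
finger at u,y,n: 35.5 -51.2 -12.0
t 12.125 cmd [594.7 -27.2 163. ] meas [595.2 -27.2 163.6] F [ 4.1  2.2 -0.8] w -0.02059899907976225 roterr 0.11
finger at u,y,n: 35.5 -51.2 -12.0
side valve n,u,y,deg (np.int64(5), np.float64(74.6), np.float64(48.6), np.float64(33.1))
```

View pics/side7.png

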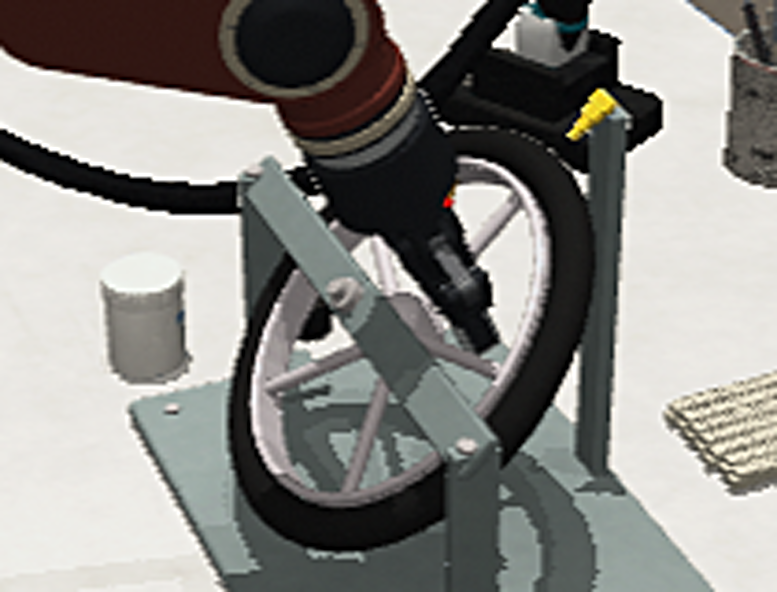

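Run:
```python
from k import *
print(c(-3,42,8),row(RT,P(42,-49)),row(RT,P(44,24)-RT[:,2]*75))
```

```text
(np.float64(43.17010167803141), np.float64(21.227061351151626)) [ 0.   0.  -0.  -6.8  2.2 -2.5] [  0.    0.   -0.   -8.7  75.2 -78.2]
```

{"method": "jog_arm", "body": {"moves": [[[0,0,0,-3,1,-1,0],[0,0,0,-6.8,2.2,-2.5,0],[0,0,0,-6.8,2.2,-22,0],[0,0,0,-6.8,2.2,-55,0],[0,0,0,-6.8,8,-78,0],[0,0,0,-8,42,-78,0],[0,0,0,-8.7,70,-78.2,0],[0,0,0,-8.7,75.2,-78.2,0]]]}}

```text
time_s: 13.18
tool_pos: [569.5, 49.2, 237.9]
ee_rot: [[-0.906, -0.002, 0.423], [-0.002, 1.0, 0.001], [-0.423, -0.0, -0.906]]
force: [0.4, 0.0, -0.0]
width: 0.4
```

```bash
python3 - <<'E'
from k import *
did([0,0,0,-8.7,75.2,-78.2])
E
python3 look.py 8 side top
```

```text
t 13.175 cmd [569.5  48.  237.6] meas [569.5  49.2 237.9] F [ 0.4  0.  -0. ] w 0.3548340762856078 roterr 0.13
finger at u,y,n: 44.1 25.2 58.8
side valve n,u,y,deg (np.int64(24), np.float64(70.7), np.float64(47.5), np.float64(33.9))
top valve n,u,y,deg (np.int64(34), np.float64(69.2), np.float64(48.2), np.float64(34.9))
```

View pics/side8.png

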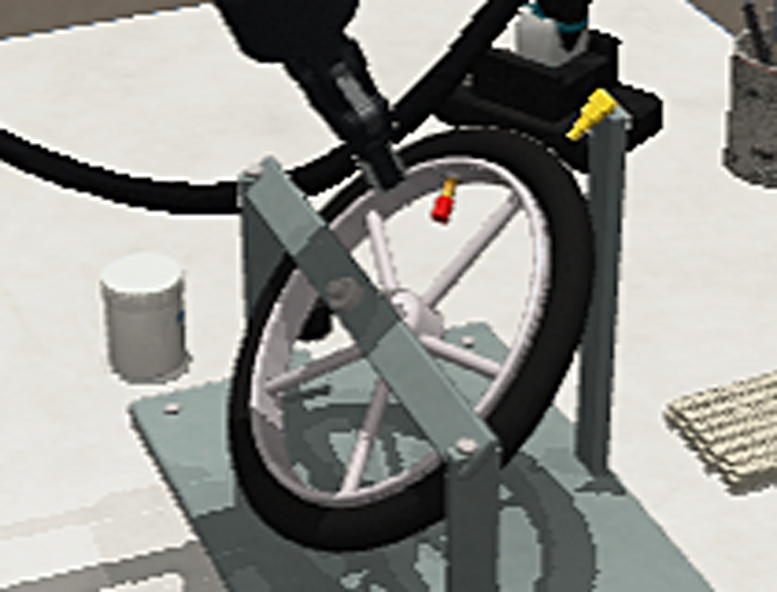

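View pics/top8.png

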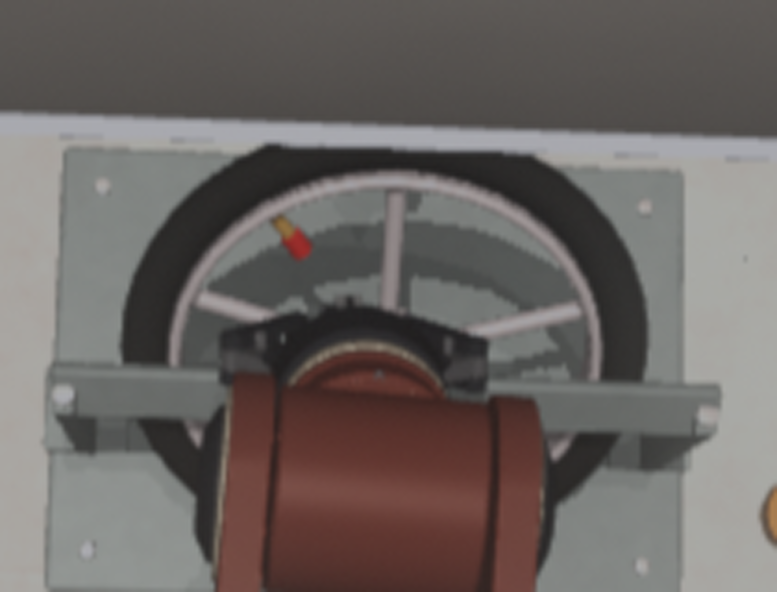

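Run:
```python
from k import *
print(row(RT,P(42.5,23)))
```

```text
[ 0.   0.  -0.   1.5 -1.  75.6]
```

{"method": "jog_arm", "body": {"moves": [[[0,0,0,1.5,-1,3,0],[0,0,0,1.5,-1,18,0],[0,0,0,1.5,-1,36,0],[0,0,0,1.5,-1,54,0],[0,0,0,1.5,-1,68,0],[0,0,0,1.5,-1,75.5,0],[0,0,0,1.5,-1,75.5,0]]]}}

```text
time_s: 14.15
tool_pos: [600.0, 47.0, 167.7]
ee_rot: [[-0.907, 0.0, 0.422], [0.0, 1.0, 0.0], [-0.422, 0.0, -0.907]]
force: [0.1, 0.7, 0.8]
width: -0.2
```

```bash
python3 - <<'E'
from k import *
did([0,0,0,1.5,-1,75.5])
E
python3 look.py 9 side; python3 plan.py 1 -38 3 43 50
```

```text
t 14.15 cmd [600.1  47.  168.5] meas [600.   47.  167.7] F [0.1 0.7 0.8] w -0.2489594148782229 roterr 0.07
finger at u,y,n: 42.0 23.0 -12.4
side valve n,u,y,deg (np.int64(17), np.float64(72.0), np.float64(50.3), np.float64(34.9))
1.0 u,y 42.7 15.9 corner r 62.3 row [-0.3, -7.1, -0.0]
-2.0 u,y 44.0 13.8 corner r 62.5 row [-1.5, -9.2, -0.5]
-5.0 u,y 45.3 11.8 corner r 62.8 row [-2.7, -11.2, -0.9]
-8.0 u,y 46.4 9.8 corner r 63.0 row [-3.7, -13.2, -1.3]
-11.0 u,y 47.5 7.6 corner r 63.2 row [-4.7, -15.4, -1.7]
-14.0 u,y 48.4 5.3 corner r 63.3 row [-5.6, -17.7, -2.0]
-17.0 u,y 49.2 2.9 corner r 63.4 row [-6.4, -20.1, -2.3]
-20.0 u,y 49.9 0.4 corner r 63.4 row [-7.0, -22.6, -2.5]
-23.0 u,y 50.5 -2.2 corner r 64.4 row [-7.5, -25.2, -2.7]
-26.0 u,y 50.9 -4.9 corner r 65.5 row [-7.9, -27.8, -2.8]
-29.0 u,y 51.1 -7.6 corner r 66.6 row [-8.1, -30.6, -2.9]
-32.0 u,y 51.2 -10.4 corner r 67.6 row [-8.2, -33.4, -2.9]
-35.0 u,y 51.0 -13.3 corner r 68.6 row [-8.1, -36.3, -2.9]
-38.0 u,y 50.7 -16.3 corner r 69.6 row [-7.8, -39.3, -2.8]
```

View pics/side9.png

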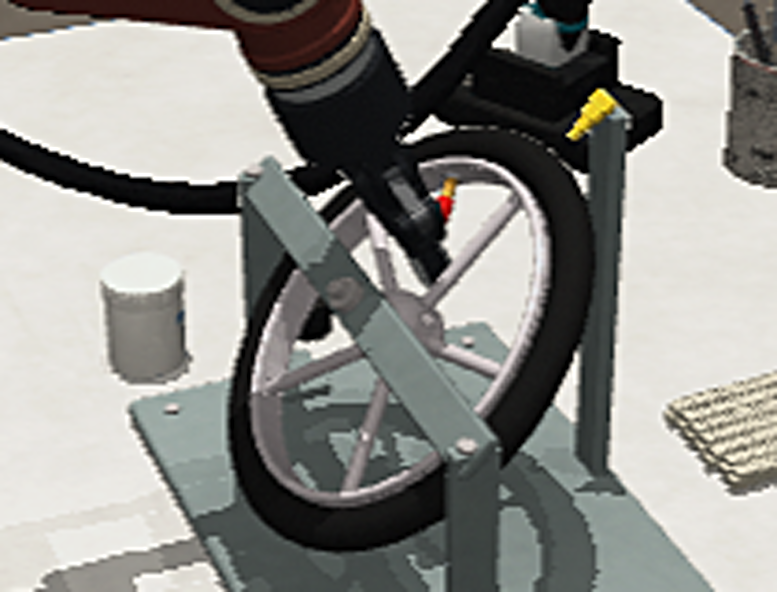

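{"method": "jog_arm", "body": {"moves": [[[0,0,0,0,-3.5,0,0],[0,0,0,-0.3,-7,0,0],[0,0,0,-1.2,-9.2,-0.4,0],[0,0,0,-2.2,-11.2,-0.8,0],[0,0,0,-3.1,-13.2,-1.1,0],[0,0,0,-4,-15.4,-1.4,0],[0,0,0,-4.7,-17.7,-1.7,0],[0,0,0,-5.3,-20.1,-1.9,0]]]}}

```text
time_s: 15.2
tool_pos: [603.3, 28.4, 171.9]
ee_rot: [[-0.907, -0.0, 0.422], [0.001, 1.0, 0.004], [-0.422, 0.004, -0.907]]
force: [0.3, 6.4, -1.8]
width: -0.3
```

```bash
python3 - <<'E'
from k import *
did([0,0,0,-5.3,-20.1,-1.9])
E
python3 look.py 10 side top; python3 plan.py -17 -38 3 46 48
```

```text
t 15.2 cmd [604.1  26.9 172.5] meas [603.3  28.4 171.9] F [ 0.3  6.4 -1.8] w -0.2895702329160646 roterr 0.23
finger at u,y,n: 47.1 4.4 -11.8
side valve n,u,y,deg (np.int64(26), np.float64(82.1), np.float64(23.9), np.float64(16.2))
top valve n,u,y,deg (np.int64(34), np.float64(81.9), np.float64(23.1), np.float64(15.7))
-17.0 u,y 49.0 3.0 corner r 63.2 row [-0.9, 0.1, -0.3]
-20.0 u,y 49.5 0.6 corner r 63.0 row [-1.3, -2.3, -0.4]
-23.0 u,y 49.8 -1.9 corner r 63.6 row [-1.6, -4.8, -0.5]
-26.0 u,y 50.0 -4.4 corner r 64.5 row [-1.8, -7.3, -0.6]
-29.0 u,y 50.0 -7.0 corner r 65.4 row [-1.8, -9.9, -0.6]
-32.0 u,y 49.9 -9.7 corner r 66.2 row [-1.7, -12.6, -0.6]
-35.0 u,y 49.6 -12.3 corner r 66.9 row [-1.4, -15.2, -0.5]
-38.0 u,y 49.2 -15.0 corner r 67.7 row [-1.0, -17.9, -0.3]
```

View pics/side10.png

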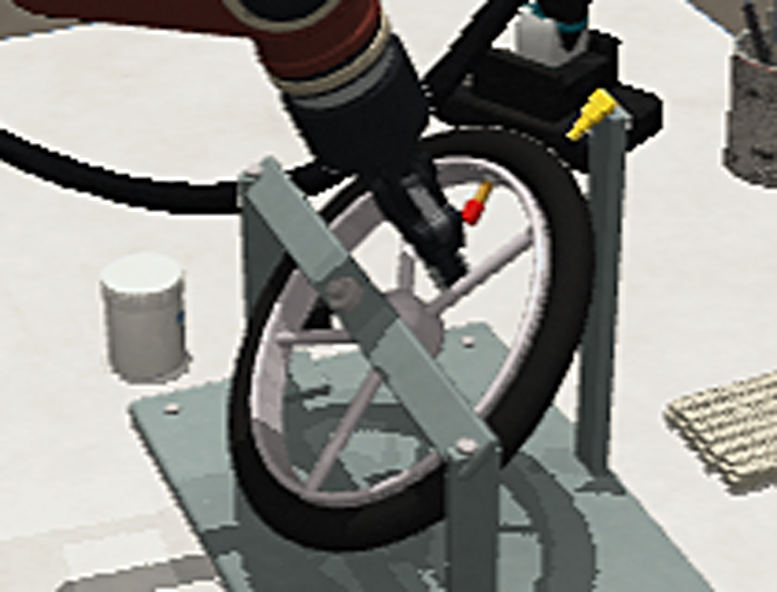

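{"method": "jog_arm", "body": {"moves": [[[0,0,0,-0.6,-2,-0.2,0],[0,0,0,-1,-4,-0.4,0],[0,0,0,-1.4,-6,-0.5,0],[0,0,0,-1.6,-8,-0.5,0],[0,0,0,-1.6,-10,-0.5,0],[0,0,0,-1.6,-11.5,-0.5,0],[0,0,0,-1.6,-11.5,-0.5,0]]]}}

```text
time_s: 16.18
tool_pos: [605.4, 16.2, 174.1]
ee_rot: [[-0.906, -0.0, 0.424], [0.001, 1.0, 0.002], [-0.424, 0.002, -0.906]]
force: [0.8, 4.6, -0.8]
width: -0.1
```

```bash
python3 - <<'E'
from k import *
did([0,0,0,-1.6,-11.5,-.5])
E
python3 look.py 11 side top; python3 plan.py -31 -40 1 48 48
```

```text
t 16.175 cmd [605.3  15.4 173.6] meas [605.4  16.2 174.1] F [ 0.8  4.6 -0.8] w -0.07163306801898685 roterr 0.13
finger at u,y,n: 50.1 -7.8 -11.8
side valve n,u,y,deg (np.int64(29), np.float64(85.4), np.float64(4.7), np.float64(3.1))
top valve n,u,y,deg (np.int64(36), np.float64(85.7), np.float64(7.0), np.float64(4.6))
-31.0 u,y 50.5 -9.1 corner r 66.6 row [-0.7, -0.5, -0.3]
-32.0 u,y 50.4 -10.0 corner r 66.7 row [-0.5, -1.4, -0.2]
-33.0 u,y 50.2 -10.8 corner r 66.9 row [-0.4, -2.2, -0.2]
-34.0 u,y 50.0 -11.7 corner r 67.0 row [-0.2, -3.0, -0.1]
-35.0 u,y 49.8 -12.5 corner r 67.2 row [-0.0, -3.9, -0.1]
-36.0 u,y 49.6 -13.3 corner r 67.4 row [0.1, -4.7, 0.0]
-37.0 u,y 49.4 -14.2 corner r 67.5 row [0.4, -5.6, 0.1]
-38.0 u,y 49.2 -15.0 corner r 67.7 row [0.6, -6.4, 0.2]
-39.0 u,y 48.9 -15.9 corner r 67.8 row [0.8, -7.3, 0.3]
-40.0 u,y 48.6 -16.7 corner r 67.9 row [1.1, -8.1, 0.3]
```

View pics/top11.png

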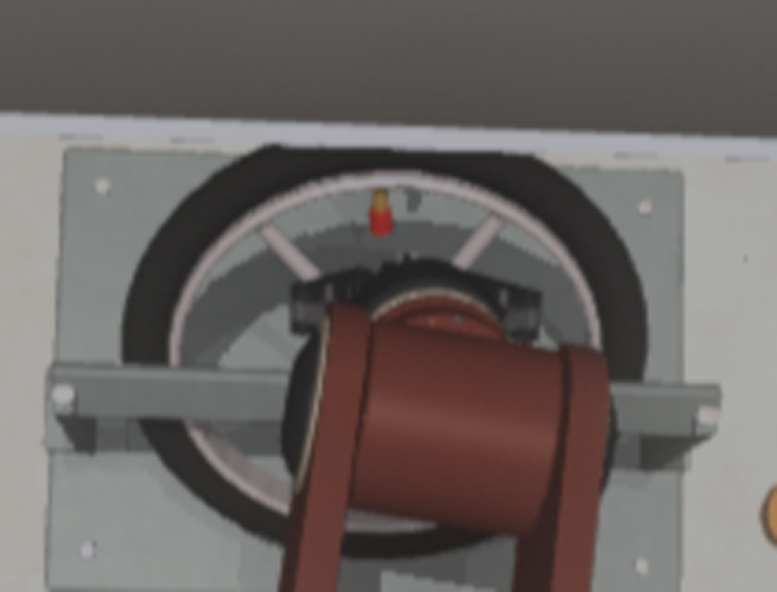

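{"method": "jog_arm", "body": {"moves": [[[0,0,0,-0.3,-1.2,-0.1,0],[0,0,0,-0.2,-2.2,-0.1,0],[0,0,0,-0.1,-3.2,-0.1,0],[0,0,0,0,-3.8,0,0],[0,0,0,0,-3.8,0,0]]]}}

```text
time_s: 16.9
tool_pos: [605.3, 12.4, 173.9]
ee_rot: [[-0.906, -0.0, 0.423], [0.001, 1.0, 0.002], [-0.423, 0.002, -0.906]]
force: [1.0, 5.3, 0.1]
width: 0.2
```

```bash
python3 - <<'E'
from k import *
did([0,0,0,0,-3.8,0])
R,p=load()
print((R.T@(-.588*0*U+U*.588*6+Y*.809*6)).round(1))
E
python3 look.py 12 side top
```

```text
t 16.9 cmd [605.3  11.6 173.6] meas [605.3  12.4 173.9] F [1.  5.3 0.1] w 0.239552735959958 roterr 0.12
finger at u,y,n: 49.9 -11.6 -11.8
[-3.3  4.9 -1.2]
side valve n,u,y,deg (np.int64(28), np.float64(85.7), np.float64(-1.1), np.float64(-0.8))
top valve n,u,y,deg (np.int64(35), np.float64(86.0), np.float64(1.3), np.float64(0.8))
```

{"method": "jog_arm", "body": {"moves": [[[0,0,0,-0.5,1.5,0,0],[0,0,0,-1.5,4,-0.5,0],[0,0,0,-2,6,-0.7,0],[0,0,0,-2,6,-15,0],[0,0,0,-2,6,-40,0],[0,0,0,-2,6,-75,0],[0,0,0,-2,6,-120,0],[0,0,0,-2,6,-150,0]]]}}

```text
time_s: 18.0
tool_pos: [543.3, 17.4, 314.2]
ee_rot: [[-0.904, 0.0, 0.427], [0.0, 1.0, -0.001], [-0.427, -0.001, -0.904]]
force: [1.1, -0.1, 0.1]
width: 0.2
```

{"method": "jog_arm", "body": {"moves": [[[0,0,0,20,0,-30,0],[0,0,0,50,0,-60,0],[0,0,0,70,0,-75,0],[0,0,0,75,0,-80,0],[0,0,0,75,0,-80,0]]]}}

```text
time_s: 18.62
tool_pos: [442.0, 17.4, 351.9]
ee_rot: [[-0.905, 0.0, 0.424], [0.0, 1.0, -0.0], [-0.424, -0.0, -0.905]]
force: [-0.4, -0.2, -0.2]
width: -0.3
```

```bash
python3 look.py 13 side top
cat > fin.py <<'E'
from h import *
for n in("top","side"):
    c=capture(n)
    for t in("paste_jar","loupe","tape_roll","driver"):
        for m in spotter.masks_of(c,t)[:2]:
            v,u=np.nonzero(m["mask"]); k=c["z_map"][v,u]>0
            print(n,t,round(m["score"],2),np.median(world(c,u[k],v[k]),0).round(1))
s=status.sense();print(s["time_s"],s["force"],np.abs(s["qd"]).max())
E
python3 fin.py; python3 b.py | grep -v rect >/dev/null
```

```text
side valve n,u,y,deg (np.int64(27), np.float64(84.9), np.float64(-0.2), np.float64(-0.1))
top valve n,u,y,deg (np.int64(36), np.float64(86.1), np.float64(1.1), np.float64(0.8))
top paste_jar 0.78 [475.4 277.6  71.1]
top loupe 0.62 [594.8 273.   23.8]
top tape_roll 0.72 [ 495.9 -239.7   18.5]
top tape_roll 0.63 [580.9  25.1 175. ]
side paste_jar 0.94 [471.2 263.3  49.4]
side tape_roll 0.97 [ 494.8 -245.3   16.7]
side driver 0.49 [386.  -52.7  13.9]
side driver 0.31 [576.8  11.3 171.3]
19.225 [-0.11572534 -0.93242935 -0.18933008] 0.2105872075494368
```

View pics/side13.png

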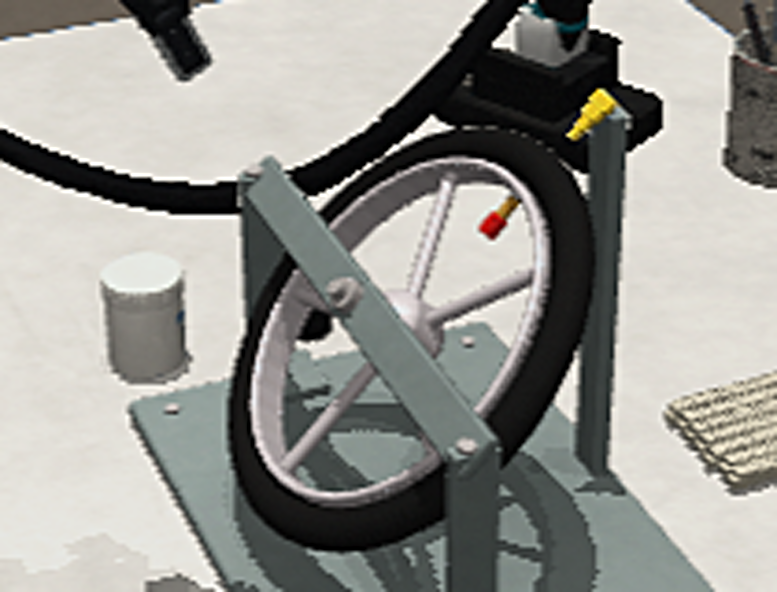

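View pics/top13.png

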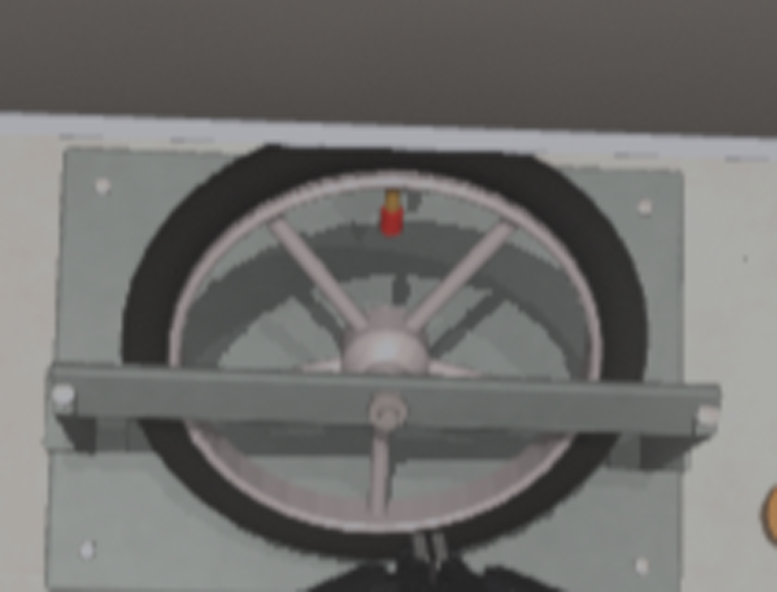

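```bash
python3 -c "
from rig import job;print(job.close_job())"
```

```text
the job is handed in; nothing more can be done
None
```

I turned the wheel about 152 degrees clockwise, so the red-capped valve now stands at the top, in line with the yellow pointer. It took three gentle pushes on three successive spokes, using the closed fingertips. The fingers came fully off the wheel between pushes. The job was handed in at about 19 s of the 56 s allowed.

**Valve:** the side camera puts it at -0.1 degrees and the top camera at +0.8 degrees, so it sits within about 1 to 2 mm of the top mark. The limit is 13 mm.

**Forces:** the readings I took during the pushes were about 5 to 7 N at the wrist. I did not measure the contact force on the spokes, tyre, rim or valve separately. I saw no sign of touching anything except the spokes.

**At rest:** the arm is well clear of everything. The valve reading barely changed once the fingers came off, so the wheel stays where it was left.

**Things around the stand:** the jar, loupe, tape roll and screwdriver were found again within about 4 mm of their starting places. The side camera never found the loupe, and the final top picture missed the screwdriver. Each of those two was therefore confirmed from one camera only, the screwdriver with a low score (0.49).

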